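# Clamp the sprung forceps and hold them at the marked gap

### The arm

A 6-joint arm with a two-finger parallel gripper is mounted at the origin on the work surface. World frame = base frame: x ahead of the robot, y to its left, z up, the work surface at z = 0. Lengths are in m, angles in rad, forces in N, time in s.
With the tool pointing down it reaches from about 0.3 to 0.775 m from the base axis. Payload 14.6 kg.
Tool frame: the origin (TCP) lies at the very end of the fingers, on their centre line; the grasp point (between the pads) lies 19 mm behind it; z points along the fingers, y is the line along which they close (so a half turn about z gives the same grasp; the last joint's range is limited). The gripper opens to 94 mm and grips with 3 to 60 N. Pads are 16 mm wide; open, the fingers measure 119 mm over their backs; the gripper's body (75 mm by 177 mm) begins 78 mm behind the grasp point.
Start: joints at [-1.348, 0.3, 1.521, -0, 1.321, -0.067], TCP at [0.157, -0.527, 0.205] pointing down, gripper open.
Joint ranges: [-3.03, 3.03], [-0.79, 2.21], [0.23, 2.52], [-1.04, 4.18], [0, 3.07], [-2.55, 2.55]. Speed limits (rad/s): [2.22, 2.22, 2.57, 3.14, 3.14, 3.14].

### API

Orientations are given as [roll, pitch, yaw] about the fixed x, y, z axes, in that order (R = Rz(yaw) Ry(pitch) Rx(roll)).
In Python, from station import ctrl gives the robot as it stands. The module is installed in compiled form; this text tells all that it offers.
- The arm moves only by the tool play_rows, never from a script. Its argument "commands" is a list of rows, each a list of 7 numbers: the shift along the tool's x, y, z in m, then the turn, a rotation vector about the tool's x, y, z in degrees, then the closure, from -1 (fully open) to 1 (shut). A call has 1 to 20 rows; each row shifts and turns the commanded pose from where the row before left it, along the tool's axes as they then stand; what a row does not reach is not made up. A row lasts 1/12 s, in which the tool goes at most 41.7 mm and 7.16 degrees, less where a joint would pass 70% of its speed; a pose out of reach is approached as far as the arm can. A call is refused whole if a number of a shift passes 0.0417 or a number of a turn 7.16, either way. A call with a gripper value outside its range is refused whole. The fingers move at their own pace and stop on an object; "force" is the grip in N (left out, the last holds). Time passes only in rows, so rows that do not move let the fingers close. It gives the time, the measured TCP pose, the force, the opening and the grip force at its end, in the units of the state.
- ctrl.get_obs(): the state, without advancing time (a new reading comes with each control period).
- ctrl.camera(name): name is "scene" or "side" or "wrist"; returns the picture (420x560x3 uint8, blue, green, red); there is no depth.
- ctrl.camera_model(name): a dict with "fx", "fy", "cx", "cy" (pixels), "rvec" (rotation vector, rad) and "tvec" (3), from world to camera coordinates, as OpenCV has them. Camera axes: x right, y down, z forward; pixel columns grow to the right and rows downward; lengths in m; the calibration is good to about 2 mm. A picture is of the moment at which its call begins: read the wrist's pose just before it. camera_model takes no time and is no camera call; for the wrist camera it gives the pose at the moment of the call.
- ctrl.hand_in(): hands the job in; it is judged then, once.
The state is a dict: "time_s": time; "qpos": joint angles; "joint_vel": joint speeds; "tau": joint torques, N m; "ee_pos": TCP position; "eef_rot": TCP orientation; "force": force on the tool from outside, world axes, zero at the start; "moment": the same for the moment, N m; "grip_width": finger opening in m; "grip_force": force on a finger pad.
Only numpy, scipy, OpenCV 4.12 (cv2) and the standard library are available. Lean on these libraries where they do the work, as an engineer would, in place of code of your own. Each camera call takes 0.05 s, during which the arm holds its last target. There are 200 camera calls.

### The job

Set the specimen forceps for a tip-gap check: wind the clamp's red-knobbed crank clockwise until its foot presses firmly on the heel of the forceps, then squeeze the two blue grips together until the orange pointer stands under the middle of the yellow mark on the gauge bar. Finish still holding the squeezed forceps steady at that mark, without letting go, and leave the other things on the bench where they are.

Things in the scene. Friction and masses are not known exactly. Their poses are not given: they have to be found in the camera images.
- clamp: Green screw clamp bolted to the bench, 159 mm tall frame. Origin on the bench directly under the vertical screw axis; z up; its +x is the way the forceps point, its column stands at x = -70 mm. The steel anvil (60 mm wide, from x = -30 to +45 mm, top 60 mm above the bench) is under the screw; the base plate reaches from x = -90 to +45 mm, y = +-50 mm. The frame's top is 159 mm above the bench, the crank's top 172 mm.
- crank (a joint): Angle of the crank on top of the clamp, rad; grows clockwise seen from above, range 0 to 13. The crank only turns (it does not rise or sink); each rad lowers the foot by 1.59 mm. The foot meets the heel at about 8.8 rad. The foot is sprung: each rad past that adds about 9 N of pressure, so firm (well over 10 N) is about 2 rad, a third of a turn, past touching, at about 10.8 rad. It takes about 3 to 5 N at the knob and stays where it is left.
- knob_mid (a point): Middle of the upright red knob on the crank: a cylinder 18 mm across, 40 mm tall (173 to 213 mm above the bench), 42 mm from the screw axis; the point is 196 mm above the bench. It spins freely on its own pin, so a grip from above need not turn with the crank.
- foot: Black round pressure foot of the clamp, 28 mm across, 8 mm thick, on the screw axis below the frame. Origin at the middle of its underside.
- forceps: Steel sprung forceps, 216 mm long, lying level on the clamp's anvil, loose until clamped. Origin at the middle of the underside of its heel, a block 60 (x) x 26 (y) x 14 (z) mm; its +x points along the forceps to the tips, y is across, the side of the left arm. The arms' mid-height is 7 mm above this origin (67 mm above the bench).
- blade_left: The forceps' left arm (forceps +y). Origin at its hinge, 25 mm ahead of the heel's middle and 8 mm to the left. A spring (5 N m/rad) opens it: open, it leans 0.12 rad outwards from the forceps' x axis; it can swing inwards by 0.155 rad. Steel strip 4 mm thick, 10 mm tall, 190 mm long, with the orange pointer on top near the tip.
- blade_right: The forceps' right arm (forceps -y), mirror image of the left one. It carries the black gauge bar, which crosses above the left arm 168 mm ahead of the hinge and ends 21 mm above the bottom of the heel. Its own y runs along the bar, towards the left.
- blade_left_grip (a point): Middle of the outer face of the left arm's blue grip, 105 mm ahead of the hinge. The grip is 50 mm long, 7 mm thick, 13 mm tall.
- blade_right_grip (a point): The same on the right arm. Open, the two outer faces are 48 mm apart; the marked gaps need about 25 to 38 mm here and 2 to 6 N of squeeze. A change of 1 mm between these faces moves the pointer by about 1.6 mm along the bar. Beside and below the grips is free space down to the bench.
- pointer (a point): The orange pointer, a line 3 mm wide and 44 mm long on top of the left arm, where it passes under the middle of the gauge bar, 168 mm ahead of the hinge.
- mark_mid (a point): Middle of the yellow mark on the gauge bar, 8 mm wide along the bar; its y axis runs along the bar towards the left. It sits at a different place each time and shows the gap to be set; open, the pointer is to the left (+y) of it, and squeezing brings it to the mark. It stays in place on the bar.
- tin_a: Bystander: shallow open aluminium tin, 60 mm across, 26 tall, standing on the bench, origin at the middle of its underside.
- tin_b: Bystander: shallow open aluminium tin, 60 mm across, 26 tall, standing on the bench, origin at the middle of its underside.
- wash_bottle: Bystander: white plastic bottle with a red cap, 60 mm across, 130 tall, standing on the bench, origin at the middle of its underside.
- beaker: Bystander: glass beaker, 66 mm across, 85 tall, standing on the bench, origin at the middle of its underside.
- weight: Bystander: brass weight with a neck, 50 mm across, 66 tall, standing on the bench, origin at the middle of its underside.
- core: Bystander: grey concrete cylinder, 54 mm across, 80 tall, standing on the bench, origin at the middle of its underside.
- mould: Bystander: brass ring, 72 mm across, 25 tall, standing on the bench, origin at the middle of its underside.

How it is judged:
By the outcome, as a careful person would: the job done as asked, in the order asked, and still so for the second after the job is handed in, while the arm keeps its last pose, push and grip.
It also fails if it takes over 51 s, if anything falls off the work surface, if the arm or the gripper's body presses on something with over 40 N, if the wrist force passes 120 N, or if a joint passes its speed limit or range.

## Working session

There is one attempt and no reset: what is moved stays moved. The work goes in short steps, Python scripts to look and compute and a tool call to move; the robot and the scene stay as the last step left them, time stands still between calls to the robot, and variables do not carry over. Pictures are saved under pics/ and viewed, at most 10 in all, crops included, and the job is handed in when it is done.

Besides the shell and the picture viewer there is one more tool, called after "Request:" as name(argument=value, ...) on one line, values as JSON. play_rows: Moves the arm, as the interface text tells. Its arguments: {"type":"object","properties":{"commands":{"type":"array","items":{"type":"array","items":{"type":"number"}}},"force":{"type":"number"}},"required":["commands"]}

```bash
mkdir -p pics
cat > h.py <<'E'
import numpy as np, cv2
from station import ctrl
def snap(n,f):
    im=ctrl.camera(n); cv2.imwrite('pics/'+f,im); return im
def cam(n):
    m=ctrl.camera_model(n); R=cv2.Rodrigues(np.array(m['rvec'],float))[0]; return m,R,np.array(m['tvec'],float).ravel()
def ray(n,u,v,z,c=None):
    m,R,t=c or cam(n); d=R.T@np.array([(u-m['cx'])/m['fx'],(v-m['cy'])/m['fy'],1]); o=-R.T@t
    return o+d*(z-o[2])/d[2]
def proj(n,p,c=None):
    m,R,t=c or cam(n); q=R@np.array(p,float)+t; return np.array([m['fx']*q[0]/q[2]+m['cx'],m['fy']*q[1]/q[2]+m['cy']])
E
python3 - <<'E'
from h import *
a=snap('scene','s1.png'); b=snap('side','d1.png'); 
print(ctrl.get_obs())
for n in('scene','side'):
    m,R,t=cam(n); print(n,m['fx'],-R.T@t,R[2])
E
```

```text
{'time_s': 0.1, 'qpos': array([-1.34760828e+00,  3.00392286e-01,  1.52150775e+00, -1.45640658e-05,
        1.32067693e+00, -6.66214443e-02]), 'joint_vel': array([-1.27017476e-03, -8.29392095e-04, -3.54001875e-03, -3.28534168e-05,
        6.40848185e-04,  2.19688769e-04]), 'tau': array([ 7.21216711e-04, -5.32640469e+01, -3.53282046e+01,  7.09713064e-02,
        2.35217315e-02, -7.14627504e-05]), 'ee_pos': array([ 0.1571056 , -0.5268494 ,  0.20496058]), 'eef_rot': array([-3.14060959e+00, -5.14517911e-05,  2.89813076e-01]), 'force': array([ 0.22204955, -0.20321025, -0.14752149]), 'moment': array([-0.03363314,  0.00496912, -0.002519  ]), 'grip_force': 0.0, 'grip_width': 0.09404037108810717}
scene 532.0723471303534 [1.46088485 0.78763281 0.88383333] [-0.62224131 -0.56931231 -0.53730741]
side 465.46977094019076 [0.52109795 0.9003709  0.72291926] [ 0.04135485 -0.84827015 -0.52794652]
```

View pics/s1.png

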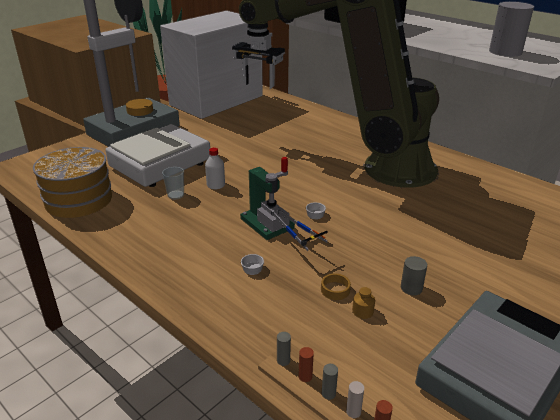

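View pics/d1.png

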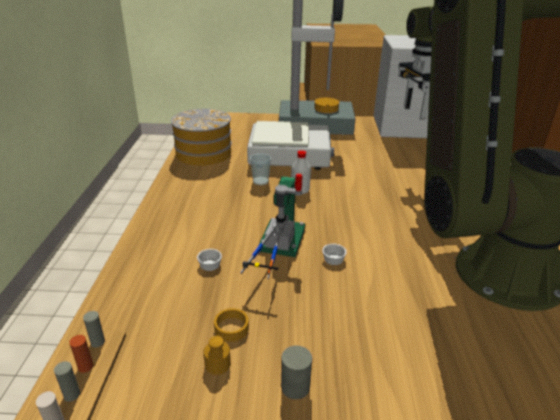

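The scene view shows the clamp at about (265,205) with its red knob at (284,164) and the forceps running to about (315,240). In the side view the knob is at (298,183), the clamp at (285,220) and the gauge bar at about (262,265). Both need enlarging.

Run:
```python
from h import *
a=cv2.imread('pics/s1.png')[145:265,225:345]; b=cv2.imread('pics/d1.png')[165:285,220:340]
o=np.hstack([cv2.resize(x,(400,400),interpolation=cv2.INTER_CUBIC) for x in(a,b)])
cv2.imwrite('pics/c1.png',o)
```

```text
(no output)
```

View pics/c1.png

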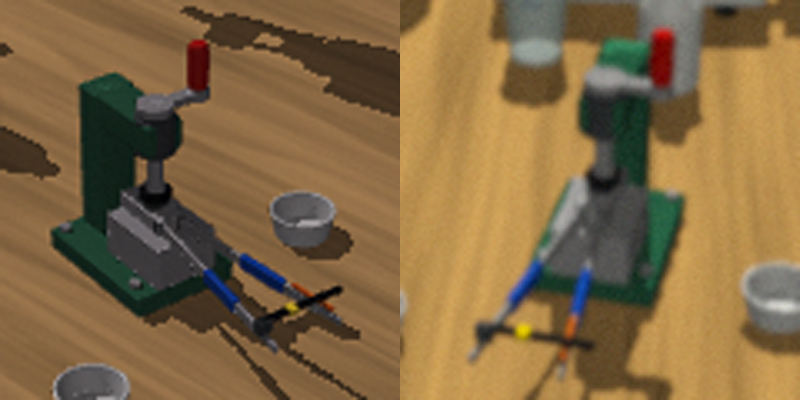

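Run:
```python
from h import *
from scipy.optimize import least_squares
C={n:cam(n) for n in('scene','side')}
pts=dict(knob=((198,66),(662,58),.193),hub=((155,104),(604,82),.172),mark=((292,308),(523,331),.081),root=((262,325),(486,333),.076),barend=((341,290),(591,345),.08),gl=((262,271),(580,294),.07),gr=((222,289),(524,285),.07),foot=((155,190),(604,180),.088),tipR=((275,348),(474,358),.069),tipL=((356,335),(562,374),.069))
for k,(s,d,z) in pts.items():
    s=(225+s[0]*.3,145+s[1]*.3); d=(220+(d[0]-400)*.3,165+d[1]*.3)
    r=least_squares(lambda p:np.r_[proj('scene',p,C['scene'])-s,proj('side',p,C['side'])-d],[.5,0,.1])
    print(k,r.x.round(4),'res',r.fun.round(1),'z',z,'planes',ray('scene',*s,z,C['scene'])[:2].round(4),ray('side',*d,z,C['side'])[:2].round(4))
```

```text
knob [ 0.5147 -0.0729  0.1911] res [-0.  -0.1 -0.   0.1] z 0.193 planes [ 0.5179 -0.0699] [ 0.5147 -0.07  ]
hub [ 0.5557 -0.0819  0.1665] res [ 0.1  0.6  0.1 -0.5] z 0.172 planes [ 0.5606 -0.0777] [ 0.5556 -0.0696]
mark [0.5996 0.104  0.0805] res [-0.1 -0.2 -0.   0.1] z 0.081 planes [0.6006 0.105 ] [0.5995 0.1042]
root [0.6248 0.0963 0.0725] res [ 0.1  0.3  0.1 -0.3] z 0.076 planes [0.6276 0.0982] [0.6243 0.1017]
barend [0.5544 0.1156 0.0801] res [-0.1 -0.4 -0.1  0.3] z 0.08 planes [0.5553 0.1167] [0.5543 0.1144]
gl [0.5654 0.0449 0.0682] res [ 0.   0.1  0.  -0.1] z 0.07 planes [0.5671 0.0462] [0.5653 0.0476]
gr [0.605  0.0373 0.0679] res [-0. -0. -0.  0.] z 0.07 planes [0.6073 0.0394] [0.6047 0.04  ]
foot [ 0.5542 -0.0833  0.0812] res [ 0.2  0.9  0.2 -0.8] z 0.088 planes [ 0.5591 -0.0795] [ 0.5542 -0.0694]
tipR [0.6311 0.1146 0.0649] res [-0.  -0.1 -0.   0.1] z 0.069 planes [0.6354 0.1182] [0.6304 0.1193]
tipL [0.5729 0.1422 0.0701] res [-1.2 -3.4 -0.7  2.9] z 0.069 planes [0.5809 0.1525] [0.572  0.1314]
```

The crops agree with the given sizes: the screw axis is near (0.556,-0.078), and the knob at (0.515,-0.072) is 42 mm from it. The grips are at about (0.565,0.045) and (0.605,0.038), at a height of 68 mm, with the forceps heading about 78°. Next I move above the knob at tool yaw 78°.

Request:
play_rows(commands=[[0,0,-0.008,0,0,-6.8,-1],[0,0,-0.008,0,0,-6.8,-1],[0,0,-0.008,0,0,-6.8,-1],[0,0,-0.008,0,0,-6.8,-1],[0,0,-0.008,0,0,-6.8,-1],[0,0,-0.008,0,0,-6.8,-1],[0,0,-0.008,0,0,-6.8,-1],[0,0,-0.008,0,0,-6.8,-1],[0,0,-0.008,0,0,-7.0,-1]])

```text
time_s: 0.85
ee_pos: [0.1571, -0.5269, 0.2775]
eef_rot: [-3.141, -0.001, 1.367]
force: [0.4, -0.1, -0.5]
grip_width: 0.0941
grip_force: 0.0
```

Request:
play_rows(commands=[[0.026,0.0128,0,0,0,0,-1],[0.026,0.0128,0,0,0,0,-1],[0.026,0.0128,0,0,0,0,-1],[0.026,0.0128,0,0,0,0,-1],[0.026,0.0128,0,0,0,0,-1],[0.026,0.0128,0,0,0,0,-1],[0.026,0.0128,0,0,0,0,-1],[0.026,0.0128,0,0,0,0,-1],[0.026,0.0128,0,0,0,0,-1],[0.026,0.0128,0,0,0,0,-1],[0.026,0.0128,0,0,0,0,-1],[0.026,0.0128,0,0,0,0,-1],[0.026,0.0128,0,0,0,0,-1],[0.026,0.0128,0,0,0,0,-1],[0.026,0.0128,0,0,0,0,-1],[0.026,0.0128,0,0,0,0,-1],[0.026,0.0128,0,0,0,0,-1],[0.026,0.0128,0,0,0,0,-1],[0.026,0.0128,0,0,0,0,-1],[0.026,0.0128,0,0,0,0,-1]])

```text
time_s: 2.52
ee_pos: [0.5162, -0.0703, 0.2772]
eef_rot: [-3.141, 0.0, 1.362]
force: [-0.5, -0.4, 0.6]
grip_width: 0.094
grip_force: 0.0
```

Run:
```python
from h import *
o=ctrl.get_obs(); print(o['time_s'],o['ee_pos'],o['eef_rot'],o['qpos'],o['force'])
snap('wrist','w1.png'); c=cam('wrist'); m,R,t=c; print(-R.T@t,R[2],m['fx'])
for p in ([.5147,-.0715,.213],[.556,-.078,.172],[.5654,.0449,.0735],[.605,.037,.0735],[.5996,.104,.081]): print(p,proj('wrist',p,c).round(1))
```

```text
2.5167 [ 0.51624763 -0.07026045  0.27720517] [-3.14110759e+00  5.54744527e-05  1.36153143e+00] [-2.05545822e-01  1.88759177e-01  1.49259713e+00 -5.39968598e-05
  1.46072162e+00  3.72503581e-03] [-0.53387623 -0.3738326   0.58791291]
[0.53333759 0.00182507 0.45631055] [-0.05232409 -0.24145873 -0.96899942] 360.9664628299578
[0.5147, -0.0715, 0.213] [277.6 227.7]
[0.556, -0.078, 0.172] [329.6 210.2]
[0.5654, 0.0449, 0.0735] [304.8  66.4]
[0.605, 0.037, 0.0735] [345.5  66. ]
[0.5996, 0.104, 0.081] [329.4  -9.1]
```

View pics/w1.png

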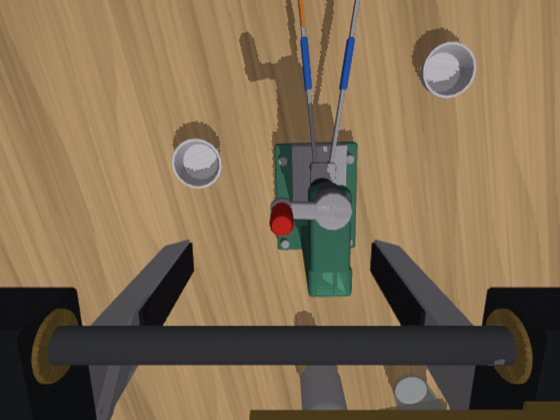

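The wrist view has the knob top at about (282,222), within 5 px of prediction, and the hub at (333,211). The forceps run straight up the image, so the 78° heading holds. Next I go down and grip the knob.

Request:
play_rows(commands=[[0,0,0.02,0,0,0,-1],[0,0,0.02,0,0,0,-1],[0,0,0.02,0,0,0,-1],[0,0,0.02,0,0,0,-1],[0,0,0.019,0,0,0,-1],[0,0,0,0,0,0,1],[0,0,0,0,0,0,1],[0,0,0,0,0,0,1],[0,0,0,0,0,0,1],[0,0,0,0,0,0,1],[0,0,0,0,0,0,1],[0,0,0,0,0,0,1],[0,0,0,0,0,0,1]], force=20)

```text
time_s: 3.65
ee_pos: [0.5157, -0.0716, 0.1787]
eef_rot: [3.141, -0.0, 1.361]
force: [-0.4, 0.0, 0.3]
grip_width: 0.0439
grip_force: 0.0
```

Request:
play_rows(commands=[[0,0,0,0,0,0,1],[0,0,0,0,0,0,1],[0,0,0,0,0,0,1],[0,0,0,0,0,0,1],[0,0,0,0,0,0,1],[0,0,0,0,0,0,1],[0,0,0,0,0,0,1]], force=20)

```text
time_s: 4.23
ee_pos: [0.5157, -0.0716, 0.1784]
eef_rot: [3.141, -0.0, 1.361]
force: [0.9, 0.1, -0.1]
grip_width: 0.0177
grip_force: 20.0
```

Run:
```python
import numpy as np
a=np.radians(-93.4+12*np.arange(31)); p=.042*np.c_[np.cos(a),np.sin(a)]
for i,d in enumerate(np.diff(p,axis=0).round(4)): print(i,d.tolist(),end='; ')
```

```text
0 [0.0088, 0.0004]; 1 [0.0085, 0.0022]; 2 [0.0079, 0.0039]; 3 [0.0069, 0.0055]; 4 [0.0056, 0.0068]; 5 [0.004, 0.0078]; 6 [0.0023, 0.0085]; 7 [0.0005, 0.0088]; 8 [-0.0013, 0.0087]; 9 [-0.0031, 0.0082]; 10 [-0.0047, 0.0074]; 11 [-0.0062, 0.0063]; 12 [-0.0073, 0.0048]; 13 [-0.0082, 0.0032]; 14 [-0.0087, 0.0014]; 15 [-0.0088, -0.0004]; 16 [-0.0085, -0.0022]; 17 [-0.0079, -0.0039]; 18 [-0.0069, -0.0055]; 19 [-0.0056, -0.0068]; 20 [-0.004, -0.0078]; 21 [-0.0023, -0.0085]; 22 [-0.0005, -0.0088]; 23 [0.0013, -0.0087]; 24 [0.0031, -0.0082]; 25 [0.0047, -0.0074]; 26 [0.0062, -0.0063]; 27 [0.0073, -0.0048]; 28 [0.0082, -0.0032]; 29 [0.0087, -0.0014];
```

Request:
play_rows(commands=[[0.0088,0.0004,0,0,0,0,1],[0.0085,0.0022,0,0,0,0,1],[0.0079,0.0039,0,0,0,0,1],[0.0069,0.0055,0,0,0,0,1],[0,0,0,0,0,0,1],[0,0,0,0,0,0,1]], force=20)

```text
time_s: 4.73
ee_pos: [0.5356, -0.044, 0.1785]
eef_rot: [3.138, 0.003, 1.361]
force: [10.4, -14.3, -6.7]
grip_width: 0.0173
grip_force: 20.0
```

Request:
play_rows(commands=[[0.0056,0.0068,0,0,0,0,1],[0.004,0.0078,0,0,0,0,1],[0.0023,0.0085,0,0,0,0,1],[0.0005,0.0088,0,0,0,0,1],[0,0,0,0,0,0,1],[0,0,0,0,0,0,1]], force=20)

```text
time_s: 5.23
ee_pos: [0.5679, -0.0395, 0.1783]
eef_rot: [3.142, 0.004, 1.36]
force: [-1.7, -18.5, -0.7]
grip_width: 0.0174
grip_force: 20.0
```

Request:
play_rows(commands=[[-0.0028,0.0087,0,0,0,0,1],[-0.0041,0.0082,0,0,0,0,1],[-0.0047,0.0074,0,0,0,0,1],[-0.0062,0.0063,0,0,0,0,1],[0,0,0,0,0,0,1],[0,0,0,0,0,0,1]], force=20)

```text
time_s: 5.73
ee_pos: [0.5943, -0.0614, 0.1785]
eef_rot: [3.141, 0.001, 1.361]
force: [-1.9, -4.3, 2.3]
grip_width: 0.0173
grip_force: 20.0
```

Request:
play_rows(commands=[[-0.0073,0.0048,0,0,0,0,1],[-0.0082,0.0032,0,0,0,0,1],[-0.0087,0.0014,0,0,0,0,1],[-0.0088,-0.0004,0,0,0,0,1],[0,0,0,0,0,0,1],[0,0,0,0,0,0,1]], force=20)

```text
time_s: 6.23
ee_pos: [0.5959, -0.096, 0.1785]
eef_rot: [3.141, 0.001, 1.36]
force: [-3.1, -2.0, 1.6]
grip_width: 0.0177
grip_force: 20.0
```

Request:
play_rows(commands=[[-0.0085,-0.0022,0,0,0,0,1],[-0.0079,-0.0039,0,0,0,0,1],[-0.0069,-0.0055,0,0,0,0,1],[-0.0056,-0.0068,0,0,0,0,1],[-0.004,-0.0078,0,0,0,0,1],[-0.0023,-0.0085,0,0,0,0,1],[-0.0005,-0.0088,0,0,0,0,1],[0,0,0,0,0,0,1]], force=20)

```text
time_s: 6.9
ee_pos: [0.5444, -0.1208, 0.1785]
eef_rot: [-3.141, -0.0, 1.361]
force: [-1.6, 3.1, -0.0]
grip_width: 0.0175
grip_force: 20.0
```

Request:
play_rows(commands=[[0.0013,-0.0087,0,0,0,0,1],[0.0031,-0.0082,0,0,0,0,1],[0.0047,-0.0074,0,0,0,0,1],[0.0062,-0.0063,0,0,0,0,1],[0.0073,-0.0048,0,0,0,0,1],[0.0082,-0.0032,0,0,0,0,1],[0.0087,-0.0014,0,0,0,0,1],[0,0,0,0,0,0,1],[0,0,0,0,0,0,1]], force=20)

```text
time_s: 7.65
ee_pos: [0.5152, -0.0741, 0.1785]
eef_rot: [3.14, 0.0, 1.362]
force: [5.5, 1.8, -0.7]
grip_width: 0.0174
grip_force: 20.0
```

Request:
play_rows(commands=[[0.0088,0.0004,0,0,0,0,1],[0.0085,0.0022,0,0,0,0,1],[0.0079,0.0039,0,0,0,0,1],[0.0069,0.0055,0,0,0,0,1],[0.0056,0.0068,0,0,0,0,1],[0.004,0.0078,0,0,0,0,1],[0.0023,0.0085,0,0,0,0,1],[0.0005,0.0088,0,0,0,0,1],[-0.0013,0.0087,0,0,0,0,1],[-0.0031,0.0082,0,0,0,0,1],[-0.0047,0.0074,0,0,0,0,1],[-0.0062,0.0063,0,0,0,0,1],[0,0,0,0,0,0,1]], force=20)

```text
time_s: 8.73
ee_pos: [0.5896, -0.0619, 0.1776]
eef_rot: [-3.128, 0.004, 1.362]
force: [-43.3, -13.7, 17.9]
grip_width: 0.0341
grip_force: 22.6
```

Request:
play_rows(commands=[[-0.0073,0.0048,0,0,0,0,1],[-0.0082,0.0032,0,0,0,0,1],[-0.0087,0.0014,0,0,0,0,1],[-0.0088,-0.0004,0,0,0,0,1],[-0.0085,-0.0022,0,0,0,0,1],[-0.0079,-0.0039,0,0,0,0,1],[-0.0069,-0.0055,0,0,0,0,1],[-0.0056,-0.0068,0,0,0,0,1],[-0.004,-0.0078,0,0,0,0,1],[-0.0023,-0.0085,0,0,0,0,1],[0,0,0,0,0,0,1],[0,0,0,0,0,0,1]], force=20)

```text
time_s: 9.73
ee_pos: [0.5545, -0.1223, 0.1788]
eef_rot: [3.141, -0.0, 1.361]
force: [-0.1, -0.1, 0.3]
grip_width: 0.0003
grip_force: 0.0
```

Run:
```python
from h import *
a=snap('scene','s2.png')[130:260,225:355]; b=snap('side','d2.png')[165:285,220:340]
cv2.imwrite('pics/c2.png',np.hstack([cv2.resize(x,(400,400),interpolation=cv2.INTER_CUBIC) for x in(a,b)]))
```

```text
(no output)
```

View pics/c2.png

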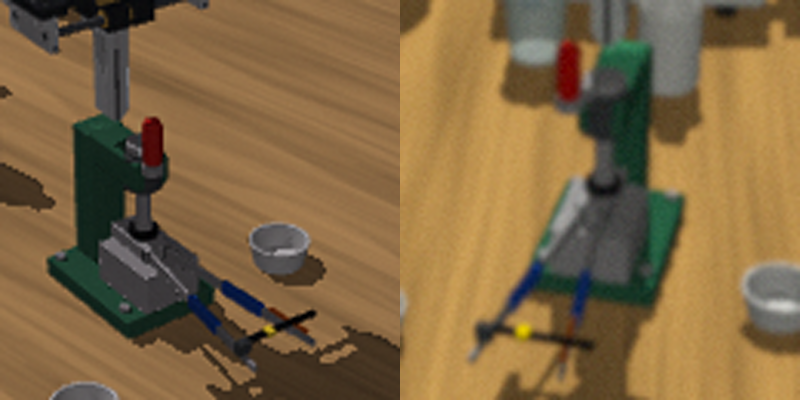

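The knob slipped out. It now stands on the far +x side, at scene (274,176) and side (271,186). I locate it to regrasp.

Run:
```python
from h import *
from scipy.optimize import least_squares
C={n:cam(n) for n in('scene','side')}
for s,d,z in (((152,141),(569,71),.193),):
    s=(225+s[0]*.325,130+s[1]*.325); d=(220+(d[0]-400)*.3,165+d[1]*.3)
    r=least_squares(lambda p:np.r_[proj('scene',p,C['scene'])-s,proj('side',p,C['side'])-d],[.5,0,.1])
    print(r.x.round(4),r.fun.round(1),ray('scene',*s,z,C['scene'])[:2].round(4),ray('side',*d,z,C['side'])[:2].round(4))
p=r.x[:2]
for c in ([.557,-.0805],[.5575,-.079]): print(np.degrees(np.arctan2(*(p-c)[::-1])),np.linalg.norm(p-c))
print(ctrl.get_obs()['ee_pos'])
```

```text
[ 0.5795 -0.0489  0.1919] [ 0.   0.1  0.  -0.1] [ 0.5805 -0.048 ] [ 0.5794 -0.0464]
54.61533655685292 0.03882041566306752
53.90746296629 0.03731080745441459
[ 0.55494517 -0.12222463  0.17864388]
```

Request:
play_rows(commands=[[0,0,-0.018,0,0,0,0],[0,0,-0.018,0,0,0,0],[0,0,-0.018,0,0,0,0],[0.02,0.0026,0,0,0,0,0],[0.02,0.0026,0,0,0,0,0],[0.02,0.0026,0,0,0,0,0],[0.019,0.0024,0,0,0,0,0],[0,0,0,0,0,0,0],[0,0,0,0,0,0,0]], force=40)

```text
time_s: 10.58
ee_pos: [0.5814, -0.0466, 0.2321]
eef_rot: [-3.141, 0.0, 1.363]
force: [-0.7, -0.1, 0.0]
grip_width: 0.047
grip_force: 0.0
```

Run:
```python
from h import *
print(ctrl.get_obs()['ee_pos'],ctrl.get_obs()['grip_width'])
im=snap('wrist','w2.png'); c=cam('wrist')
hsv=cv2.cvtColor(im,cv2.COLOR_BGR2HSV); m=((hsv[...,0]<8)|(hsv[...,0]>172))&(hsv[...,1]>170)&(hsv[...,2]>60)
n,l,st,ce=cv2.connectedComponentsWithStats(m.astype(np.uint8)); i=1+st[1:,4].argmax(); print(st[i],ce[i])
print('pred top',proj('wrist',[.581,-.047,.213],c),'base',proj('wrist',[.581,-.047,.173],c),'hub',proj('wrist',[.557,-.0805,.172],c))
```

```text
[ 0.58136632 -0.04660207  0.23214932] 0.04695162408726963
[267 217  29  42 945] [280.90582011 237.54179894]
pred top [280.60575216 241.91992694] base [280.8301483  222.38647872] hub [257.79526662 272.43238543]
```

Request:
play_rows(commands=[[0,0,0.018,0,0,0,0],[0,0,0.018,0,0,0,0],[0,0,0.0175,0,0,0,0],[0,0,0,0,0,0,1],[0,0,0,0,0,0,1],[0,0,0,0,0,0,1],[0,0,0,0,0,0,1],[0,0,0,0,0,0,1],[0,0,0,0,0,0,1],[0,0,0,0,0,0,1]], force=40)

```text
time_s: 11.47
ee_pos: [0.581, -0.0473, 0.18]
eef_rot: [3.141, 0.0, 1.362]
force: [-5.1, -0.3, 5.8]
grip_width: 0.0175
grip_force: 40.0
```

Request:
play_rows(commands=[[-0.002,0.0039,0,0,0,5,1],[-0.0021,0.0039,0,0,0,5,1],[-0.0021,0.0039,0,0,0,5,1],[-0.0022,0.0038,0,0,0,5,1],[-0.0022,0.0038,0,0,0,5,1],[-0.0023,0.0037,0,0,0,5,1],[0,0,0,0,0,0,1]], force=40)

```text
time_s: 12.05
ee_pos: [0.5904, -0.0603, 0.1792]
eef_rot: [-3.119, 0.001, 0.836]
force: [-59.2, 52.9, 31.0]
grip_width: 0.0427
grip_force: 40.3
```

The force jumped to about 80 N with the knob not moving, so the crank is hard against something. I back off and let go at once, then find out why.

Request:
play_rows(commands=[[0.0014,-0.0085,0,0,0,0,1],[0.0014,-0.0085,0,0,0,0,1],[0.0014,-0.0085,0,0,0,0,1],[0,0,0,0,0,0,1]], force=20)

```text
time_s: 12.38
ee_pos: [0.5798, -0.047, 0.1799]
eef_rot: [3.141, -0.0, 0.839]
force: [-3.0, 3.1, 2.5]
grip_width: 0.0174
grip_force: 20.0
```

Run:
```python
from h import *
o=ctrl.get_obs(); print(o['ee_pos'],o['force'],o['grip_width'])
for n,f in (('scene',('s1','s2')),('side',('d1','d2'))):
    c=cam(n)
    for z in (.088,.0806,.0748): print(n,z,'foot under',proj(n,[.557,-.0805,z],c).round(1),'top',proj(n,[.557,-.0805,z+.008],c).round(1))
    u=int(round(proj(n,[.557,-.0805,.08],c)[0]))
    for k in f:
        g=cv2.cvtColor(cv2.imread(f'pics/{k}.png'),cv2.COLOR_BGR2GRAY); print(k,u,[(v,int(g[v,u-1:u+2].mean())) for v in range(188,222)])
s=cv2.imread('pics/s1.png')[180:220,250:300]; t=cv2.imread('pics/s2.png')[180:220,250:300]
cv2.imwrite('pics/c3.png',np.hstack([cv2.resize(x,(400,320),interpolation=cv2.INTER_CUBIC) for x in (s,t)]))
```

```text
[ 0.57980279 -0.04701715  0.1798628 ] [-3.02191785  3.09490183  2.50649115] 0.017438579352197916
scene 0.088 foot under [271.8 201.6] top [271.8 199.2]
scene 0.0806 foot under [271.8 203.8] top [271.8 201.4]
scene 0.0748 foot under [271.8 205.6] top [271.8 203.2]
s1 272 [(188, 24), (189, 25), (190, 25), (191, 23), (192, 23), (193, 39), (194, 55), (195, 53), (196, 52), (197, 53), (198, 53), (199, 54), (200, 55), (201, 55), (202, 56), (203, 9), (204, 4), (205, 5), (206, 14), (207, 27), (208, 50), (209, 78), (210, 111), (211, 89), (212, 34), (213, 36), (214, 42), (215, 67), (216, 109), (217, 108), (218, 107), (219, 108), (220, 83), (221, 56)]
s2 272 [(188, 24), (189, 25), (190, 27), (191, 24), (192, 24), (193, 41), (194, 56), (195, 55), (196, 55), (197, 54), (198, 54), (199, 55), (200, 55), (201, 56), (202, 57), (203, 56), (204, 58), (205, 9), (206, 3), (207, 5), (208, 39), (209, 102), (210, 114), (211, 93), (212, 36), (213, 38), (214, 43), (215, 69), (216, 113), (217, 111), (218, 112), (219, 111), (220, 87), (221, 57)]
side 0.088 foot under [280.3 216.5] top [280.3 213.9]
side 0.0806 f
[... 164 characters left out ...]
(193, 66), (194, 48), (195, 38), (196, 34), (197, 37), (198, 36), (199, 35), (200, 37), (201, 34), (202, 36), (203, 38), (204, 37), (205, 39), (206, 47), (207, 64), (208, 79), (209, 84), (210, 85), (211, 83), (212, 87), (213, 83), (214, 79), (215, 80), (216, 77), (217, 68), (218, 47), (219, 23), (220, 15), (221, 22)]
d2 280 [(188, 66), (189, 68), (190, 70), (191, 77), (192, 75), (193, 63), (194, 46), (195, 39), (196, 33), (197, 34), (198, 35), (199, 34), (200, 35), (201, 35), (202, 36), (203, 34), (204, 35), (205, 35), (206, 43), (207, 61), (208, 72), (209, 83), (210, 79), (211, 80), (212, 81), (213, 80), (214, 83), (215, 78), (216, 75), (217, 77), (218, 74), (219, 69), (220, 49), (221, 26)]
```

View pics/c3.png

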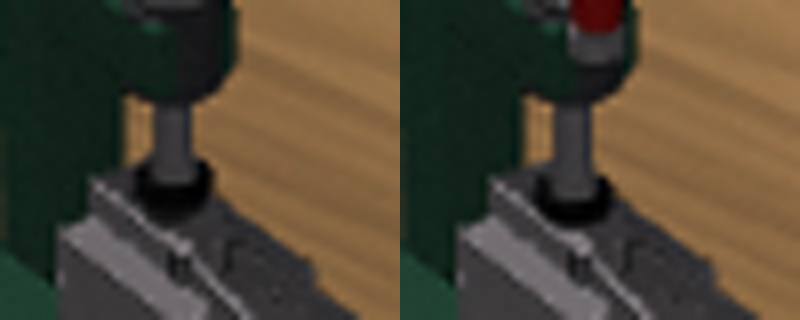

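The foot has dropped only about 2.2 px, roughly 7 mm, in both views and now sits on the heel. So the crank did not start at 0 but near 4.6 rad. It is now at its 13 rad end stop, pressing about 38 N. I still hold the knob, so I ease it back about 1.4 rad to roughly 11.6 rad, about 25 N and still firm.

Request:
play_rows(commands=[[-0.0007,-0.0044,0,0,0,-6,1],[-0.0007,-0.0044,0,0,0,-6,1],[-0.0007,-0.0044,0,0,0,-6,1],[-0.0007,-0.0044,0,0,0,-6,1],[0,0,0,0,0,0,1]], force=30)

```text
time_s: 12.8
ee_pos: [0.5644, -0.0408, 0.1798]
eef_rot: [3.14, -0.001, 1.262]
force: [-1.9, 3.2, 5.0]
grip_width: 0.0176
grip_force: 30.0
```

Request:
play_rows(commands=[[-0.0007,-0.0044,0,0,0,-6,1],[-0.0007,-0.0044,0,0,0,-6,1],[-0.0007,-0.0044,0,0,0,-6,1],[-0.0007,-0.0044,0,0,0,-6,1],[-0.0007,-0.0044,0,0,0,-6,1],[-0.0007,-0.0044,0,0,0,-6,1],[-0.0007,-0.0044,0,0,0,-6,1],[-0.0007,-0.0044,0,0,0,-6,1],[-0.0007,-0.0044,0,0,0,-6,1],[0,0,0,0,0,0,1]], force=30)

```text
time_s: 13.63
ee_pos: [0.5272, -0.0515, 0.1797]
eef_rot: [3.141, 0.001, 2.2]
force: [-1.2, -1.7, 5.9]
grip_width: 0.017
grip_force: 30.0
```

Request:
play_rows(commands=[[0,0,0,0,0,0,-1],[0,0,0,0,0,0,-1],[0,0,-0.004,0,0,0,-1],[0,0,-0.018,0,0,0,-1],[0,0,-0.018,0,0,0,-1],[0,0,-0.018,0,0,7,-1],[0,0,0,0,0,7,-1],[0,0,0,0,0,7,-1],[0,0,0,0,0,7,-1],[0,0,0,0,0,7,-1],[0,0,0,0,0,7,-1],[0,0,0,0,0,6,-1],[0.017,0.0063,0,0,0,0,-1],[0.017,0.0063,0,0,0,0,-1],[0.017,0.0063,0,0,0,0,-1],[0.017,0.0063,0,0,0,0,-1],[0.017,0.0063,0,0,0,0,-1],[0.017,0.0063,0,0,0,0,-1],[0,0,0,0,0,0,-1]])

```text
time_s: 15.22
ee_pos: [0.5859, 0.0433, 0.2366]
eef_rot: [-3.141, -0.0, 1.361]
force: [-1.4, -0.2, -0.6]
grip_width: 0.0942
grip_force: 0.0
```

Run:
```python
from h import *
o=ctrl.get_obs(); print(o['time_s'],o['ee_pos'],o['eef_rot'],o['force'],o['grip_width'])
im=snap('wrist','w3.png'); c=cam('wrist')
for p in ([.5654,.0449,.0735],[.605,.037,.0735],[.5996,.104,.081]): print(p,proj('wrist',p,c).round(1))
hsv=cv2.cvtColor(im,cv2.COLOR_BGR2HSV)
def blobs(lo,hi,s,v,name,z):
    m=cv2.inRange(hsv,(lo,s,v),(hi,255,255)); n,l,st,ce=cv2.connectedComponentsWithStats(m)
    for i in range(1,n):
        if st[i,4]>40: print(name,st[i],ce[i].round(1),ray('wrist',*ce[i],z,c).round(4))
blobs(108,128,150,50,'blue',.0735); blobs(24,34,180,120,'yellow',.081); blobs(8,18,200,120,'orange',.073)
```

```text
15.2167 [0.58594656 0.0433036  0.2365715 ] [-3.14099564e+00 -2.35271496e-04  1.36115696e+00] [-1.44929008 -0.24665628 -0.59390321] 0.09417161704353601
[0.5654, 0.0449, 0.0735] [260.8 193.6]
[0.605, 0.037, 0.0735] [302.5 193.1]
[0.5996, 0.104, 0.081] [282.7 125. ]
blue [255 170  13  49 335] [261.  194.3] [0.5654 0.0442 0.0735]
blue [297 170  13  49 305] [302.9 194.2] [0.6052 0.0358 0.0735]
yellow [279 123  10  12 101] [283.2 128.2] [0.5994 0.1011 0.081 ]
orange [251 131   7  30  83] [254.  145.5] [0.5693 0.0911 0.073 ]
```

View pics/w3.png

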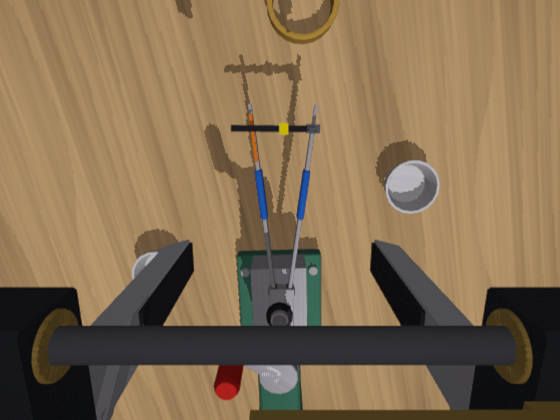

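The wrist view shows the grips centred at (261,194) and (303,194), the mark at (283,128) and the pointer at about (252,128). The mark is therefore about 30 mm away, which needs the faces about 30 mm apart. Next I go down around the grips.

Request:
play_rows(commands=[[-0.0034,0,0.019,0,0,0,-1],[0,0,0.019,0,0,0,-1],[0,0,0.019,0,0,0,-1],[0,0,0.019,0,0,0,-1],[0,0,0.019,0,0,0,-1],[0,0,0.019,0,0,0,-1],[0,0,0.019,0,0,0,-1],[0,0,0.019,0,0,0,-1],[0,0,0.019,0,0,0,-0.5],[0,0,0.018,0,0,0,-0.2],[0,0,0,0,0,0,0],[0,0,0,0,0,0,0],[0,0,0,0,0,0,0.1],[0,0,0,0,0,0,0.2],[0,0,0,0,0,0,0.25],[0,0,0,0,0,0,0.25],[0,0,0,0,0,0,0.25],[0,0,0,0,0,0,0.25],[0,0,0,0,0,0,0.25]], force=20)

```text
time_s: 16.85
ee_pos: [0.5847, 0.038, 0.0485]
eef_rot: [3.141, -0.0, 1.362]
force: [1.3, 3.6, 3.3]
grip_width: 0.0354
grip_force: 2.9
```

Run:
```python
from h import *
o=ctrl.get_obs(); print(o['time_s'],o['ee_pos'],o['eef_rot'],o['force'],o['grip_width'],o['grip_force'])
w=snap('wrist','w4.png'); c=cam('wrist')
u,v=proj('wrist',[.5994,.1011,.081],c); print(u,v)
x,y=int(u),max(0,int(v)); cr=w[max(0,y-60):y+60,max(0,x-110):x+70]; print(max(0,x-110),max(0,y-60),cr.shape)
cv2.imwrite('pics/c4.png',cv2.resize(cr,None,fx=4,fy=4,interpolation=cv2.INTER_CUBIC))
```

```text
16.85 [0.5847136  0.03801599 0.04847622] [ 3.14058431e+00 -4.95526627e-04  1.36153712e+00] [1.25210424 3.57557112 3.29976629] 0.03539168561728825 2.8993427918794623
284.0317409390354 132.2524632818393
174 72 (120, 180, 3)
```

View pics/c4.png

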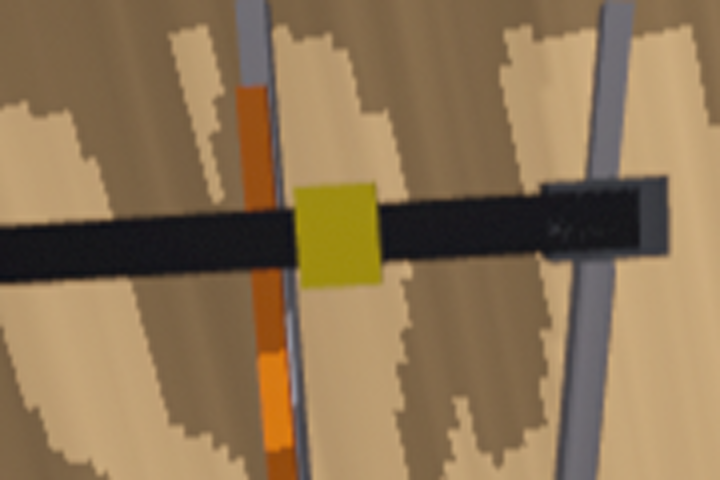

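The crop shows the mark centred at (338,235), full-frame (258.5,130.8). The pointer line crosses under the bar at (262,238), full-frame (239.5,131.5), still to the left of the mark. I compute the gap with the parallax included.

Run:
```python
from h import *
c=cam('wrist'); print((-c[1].T@c[2]).round(4))
M=ray('wrist',258.5,130.8,.081,c)
a=ray('wrist',174+20/4,72+252/4,.081,c); b=ray('wrist',174+600/4,72+223/4,.081,c); d=(a-b)/np.linalg.norm(a-b); print('bar heading',np.degrees(np.arctan2(d[1],d[0])))
for z in (.072,.073):
    P=ray('wrist',239.5,131.5,z,c); print(z,'gap along bar mm',1e3*(P-M)@d)
L=ray('wrist',174+297/4,72+237/4,.081,c);R=ray('wrist',174+380/4,72+233/4,.081,c); print('mark width',1e3*(L-R)@d)
```

```text
[0.5997 0.1072 0.2278]
bar heading 170.83210054034717
0.072 gap along bar mm 8.613987665623654
0.073 gap along bar mm 8.498091557645248
mark width 8.269913130075002
```

Request:
play_rows(commands=[[0,0,0,0,0,0,0.3],[0,0,0,0,0,0,0.33],[0,0,0,0,0,0,0.36],[0,0,0,0,0,0,0.36],[0,0,0,0,0,0,0.36],[0,0,0,0,0,0,0.36],[0,0,0,0,0,0,0.36]], force=20)

```text
time_s: 17.48
ee_pos: [0.5845, 0.0379, 0.0481]
eef_rot: [3.141, -0.0, 1.362]
force: [0.9, 3.5, 5.0]
grip_width: 0.0306
grip_force: 4.0
```

```bash
cat > gap.py <<'E'
from h import *
def gap(f):
    o=ctrl.get_obs(); print(o['time_s'],o['ee_pos'],o['force'].round(1),o['grip_width'],o['grip_force'])
    w=snap('wrist',f+'.png'); c=cam('wrist'); hsv=cv2.cvtColor(w,cv2.COLOR_BGR2HSV)
    m=cv2.inRange(hsv,(22,150,80),(36,255,255)); n,l,st,ce=cv2.connectedComponentsWithStats(m); i=1+st[1:,4].argmax(); u,v=ce[i]
    om=cv2.inRange(hsv,(6,180,80),(20,255,255)); om[:,:int(u)-40]=0; om[:,int(u)+40:]=0; om[:int(v)-45]=0; om[int(v)+55:]=0
    ys,xs=np.nonzero(om); k=np.polyfit(ys,xs,1); r=np.abs(xs-np.polyval(k,ys)).max()
    M=ray('wrist',u,v,.081,c); P=ray('wrist',np.polyval(k,v),v,.0725,c); print('mark',u,v,st[i],'orange n',len(ys),'maxres',r,'ptr x',np.polyval(k,v),'gap mm',1e3*(P-M)@np.array([-np.cos(np.radians(9.2)),np.sin(np.radians(9.2)),0]))
    x,y=int(u),int(v); cv2.imwrite('pics/'+f+'c.png',cv2.resize(w[y-60:y+60,x-90:x+90],None,fx=4,fy=4,interpolation=cv2.INTER_CUBIC))
E
python3 -c "from gap import *; gap('w5')"
```

```text
17.4833 [0.58448238 0.03792683 0.0480729 ] [0.9 3.5 5. ] 0.030561842994753067 4.04850035905838
mark 247.5426497277677 131.4083484573503 [236 118  24  28 551] orange n 470 maxres 3.708367989306794 ptr x 248.5029444288612 gap mm 0.40113338025164175
```

View pics/w5c.png

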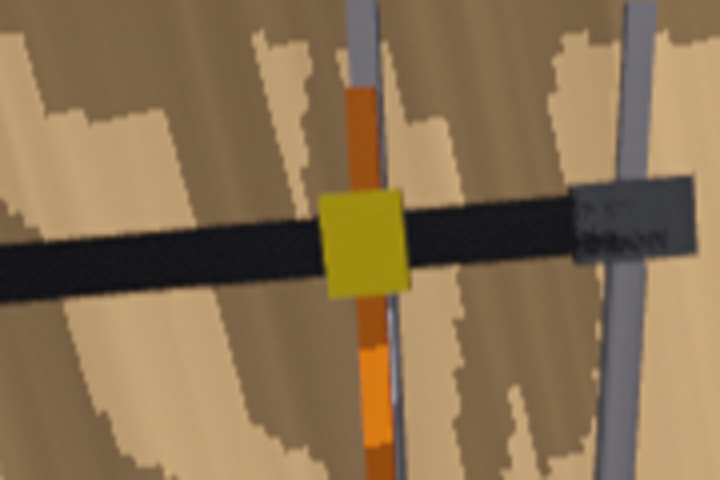

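The pointer now stands under the mark: mark centre at crop (365,243), pointer line at about (367,243), a gap of 0.2 to 0.4 mm. I trim slightly, hold and recheck that it is steady.

Request:
play_rows(commands=[[0,0,0,0,0,0,0.365],[0,0,0,0,0,0,0.365],[0,0,0,0,0,0,0.365],[0,0,0,0,0,0,0.365],[0,0,0,0,0,0,0.365],[0,0,0,0,0,0,0.365],[0,0,0,0,0,0,0.365],[0,0,0,0,0,0,0.365],[0,0,0,0,0,0,0.365],[0,0,0,0,0,0,0.365],[0,0,0,0,0,0,0.365],[0,0,0,0,0,0,0.365]], force=20)

```text
time_s: 18.53
ee_pos: [0.5845, 0.0379, 0.0481]
eef_rot: [3.141, -0.0, 1.361]
force: [0.8, 3.5, 4.5]
grip_width: 0.0297
grip_force: 4.1
```

```bash
python3 -c "
from gap import *; gap('w6')
for n,p in (('scene','s1'),('side','d1')):
    a=cv2.imread(f'pics/{p}.png').astype(int); b=snap(n,p+'e.png').astype(int); print(n)
a=cv2.imread('pics/s1e.png')[130:260,225:355]; b=cv2.imread('pics/d1e.png')[150:290,190:360]
g=cv2.cvtColor(cv2.imread('pics/s1e.png'),cv2.COLOR_BGR2GRAY); print([(v,int(g[v,271:274].mean())) for v in range(200,212)])
"
```

```text
18.5333 [0.58449677 0.03791965 0.04807939] [0.8 3.5 4.5] 0.029679778877322874 4.100566729903221
mark 246.98003629764065 131.54083484573502 [236 118  23  28 551] orange n 478 maxres 3.7680384610775945 ptr x 248.9806390185829 gap mm -0.022536612122944784
scene
side
[(200, 23), (201, 25), (202, 42), (203, 17), (204, 11), (205, 21), (206, 47), (207, 63), (208, 74), (209, 70), (210, 69), (211, 70)]
```

View pics/s1e.png

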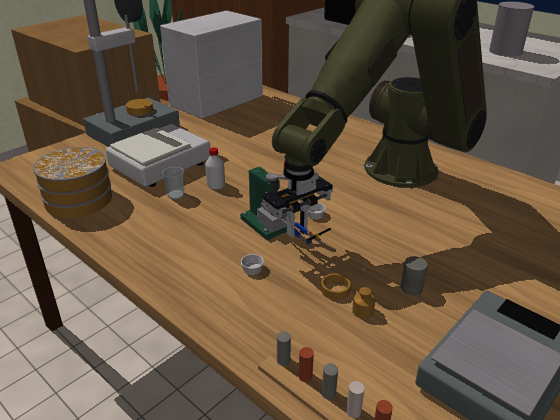

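The final view shows the gripper on the forceps at about (305,215). The tins, bottle, beaker, weight, core and ring are all where they were, so I hand it in.

```bash
python3 -c "
from station import ctrl
print(ctrl.hand_in())"
```

```text
the job is handed in; nothing more can be done
None
```

Handed in at about 18.6 s: the forceps are held squeezed with the pointer measured within 0.1 mm of the mark's middle and the bystanders look unmoved, but I overwound the crank onto its stop (wrist force peaked near 80 N, possibly breaking the 40 N press limit if the fingers count), then eased it back to an inferred 11.6 rad, about 25 N on the heel, not measured directly.

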